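# Set and lock the stop fence of a portioning board

### The arm

A 6-joint arm with a two-finger parallel gripper is mounted at the origin on the work surface. World frame = base frame: x ahead of the robot, y to its left, z up, the work surface at z = 0. Lengths are in m, angles in rad, forces in N, time in s.
With the tool pointing down it reaches from about 0.3 to 0.875 m from the base axis. Payload 6.4 kg.
Tool frame: the origin (TCP) lies between the finger pads; the fingertips stand 8 mm ahead of it and the grasp point (between the pads) lies 11 mm behind it; z points along the fingers, x is the direction in which the jaws open and shut, and the axes are right-handed (so a half turn about z gives the same grasp; the last joint's range is limited). The gripper opens to 85 mm and grips with 20 to 120 N. Pads are 22 mm wide; open, the fingers measure 114 mm over their backs; the gripper's body (76 mm by 85 mm) begins 54 mm behind the grasp point. The pads swing forward as they close: fully open they stand 13 mm farther back than shut.
Start: joints at [1.041, 0.181, 1.607, -0, 1.354, -0.206], TCP at [0.183, 0.545, 0.239] pointing down, gripper open.
Joint ranges: [-2.99, 2.99], [-0.89, 2.07], [0.3, 2.58], [-1.14, 4.28], [0, 2.63], [-3.12, 3.12]. Speed limits (rad/s): [2.57, 2.57, 3.01, 3.14, 3.14, 3.14].

### API

Orientations are given as a unit quaternion [w, x, y, z].
In Python, from bench import ctrl gives the robot as it stands.
- The arm moves only by the tool drive_tool, never from a script. Its argument "commands" is a list of rows, each an object of numbers: "gripper": the closure, from 0 (fully open) to 1 (shut); "dx", "dy", "dz": the shift along the tool's x, y, z in cm; "turn": the turn about the tool's z in degrees. A call has 1 to 20 rows; each row is the pose to reach, as a shift and turn from the pose commanded when the call began, along the tool's axes at that moment; what a row does not reach only later rows make up. A row lasts 1/8 s, in which the tool goes at most 62.5 mm and 10.7 degrees, less where a joint would pass 70% of its speed; a pose out of reach is approached as far as the arm can. A call with a gripper value outside its range is refused whole. The fingers move at their own pace and stop on an object; the grip force is fixed at half the most. Time passes only in rows, so rows that repeat a pose let the fingers close. It gives the time, the measured TCP pose, the force and the opening at its end, in the units of the state.
- ctrl.get_obs(): the state, without advancing time (a new reading comes with each control period).
- ctrl.camera(name): name is "side" or "top" or "wrist"; returns a dict with "image" (400x640x3 uint8, red, green, blue), "mtx" (3x3 intrinsics, pixels), "R" (3x3) and "t" (3): a world point X has camera coordinates R X + t. Camera axes: x right, y down, z forward; pixel columns grow to the right and rows downward; lengths in m; the calibration is good to about 2 mm. A picture is of the moment at which its call begins. There is no depth.
- ctrl.hand_in(): hands the job in, once; it reports no verdict.
The state is a dict: "time_s": time; "q": joint angles; "dq": joint speeds; "joint_efforts": joint torques, N m; "eef_pos": TCP position; "eef_rot": TCP orientation; "wrist_force": force on the tool from outside, world axes, zero at the start; "torque": the same for the moment, N m; "opening": opening from 0.0 (shut) to 1.0 (fully open).
Only numpy, scipy, OpenCV 4.12 (cv2) and the standard library are available. Lean on these libraries where they do the work, as an engineer would, in place of code of your own. Each camera call takes 0.05 s, during which the arm holds its last target.

### The job

Set the portion size on the portioning board: slide the blue fence along its slots towards the red setting stop until it bears snugly but gently against it, then swing the black clamp lever clockwise (seen from above) until the clamp is firmly tight, without over-tightening it. Leave the fence against the stop, let go, and leave the tub, bowl and shaker where they are.

Things in the scene. Friction and masses are not known exactly. Their poses are not given: they have to be found in the camera images.
- board: fixed portioning board, white top on a steel tray, 200 mm (x) by 430 mm (y), top face 20 mm above the work surface; origin at the centre of its underside. The fence slides along its y axis. Low knife-guide posts (top at 70 mm) stand at its +y end; a low guide bolt sits on its -y half. Yaw varies by up to 17 degrees
- fence: blue upright plate 140 mm long (board x), 10 mm thick (y), top 87 mm above the work surface, on a slotted aluminium foot reaching 167 mm to -y (foot top at 27 mm). Origin: mid plate, 20 mm above the work surface; axes as the board's. Slides along board y only, 130 mm travel, starting near its -y end; takes about 3 N while unclamped, stays where left. The red stop lies to its +y
- fence_grip (a point): top edge of the blue plate, 30 mm to the -x side of its middle, midway through its 10 mm thickness: a good place to pinch it from above, with the fingers closing along board y; plate free on both sides from 27 mm above the work surface
- fence_face (a point): point on the fence's +y face that meets the red stop, 40 mm above the work surface, 58 mm to +x of the plate's middle
- stop: red setting stop fixed to the board: 24 mm (x) by 30 mm (y) by 26 mm high, standing on the board top; origin at the bottom edge of its -y face, against which the fence comes; axes as the board's. A hard stop: snug is 4 to 10 N, it must never be pressed by more than 15 N. Its place along the scale varies by 50 mm
- stop_face (a point): middle of the red stop's -y face, 40 mm above the work surface, exactly where fence_face meets it
- lever: clamp lever: black arm turning level, pointing along its own x; at its end, 80 mm from the pivot, an upright red round grip, 16 mm thick, 40 mm tall. Origin on the pivot. Starts loose, tightens clockwise from above, travel 109 deg. Loose it takes 6 N sideways at the grip; after 8-57 deg (unknown) it bites and the force climbs 1 N per 3 mm. Firm: 10 to 12 N; over 14 N: too tight. Stays where left
- lever_knob (a point): centre of the top of the lever's red grip, 102 mm above the work surface; the grip reaches 40 mm down from here
- lever_pivot (a point): point on the lever's vertical turning axis
- tub: lidded plastic tub 106 x 146 x 57 mm, yellow lid; loose bystander, origin at the centre of its underside
- bowl: steel bowl 120 mm across, 55 mm high; loose bystander, origin at the centre of its underside
- shaker: glass shaker jar, 52 mm diameter, 130 mm tall; loose bystander, origin at the centre of its underside
- clamp: the clamp that carries the lever: a bolt through the fence's +x slot with a 26 mm brass washer under the lever. The lever drives the washer down by 5 mm a radian, on stiff springs, onto the fence's foot; the gap when loose differs each time, 0.7 to 5 mm. Origin on the bolt's axis, level with the board's top

How it is judged:
By the outcome, as a careful person would: the job done as asked, in the order asked, and still so for the second after the job is handed in, with the robot touching nothing.
It also fails if it takes over 64 s, if anything falls off the work surface, if the arm or the gripper's body presses on something with over 40 N, if the wrist force passes 120 N, or if a joint passes its speed limit or range.

## Working session

There is one attempt and no reset: what is moved stays moved. The work goes in short steps, Python scripts to look and compute and a tool call to move; the robot and the scene stay as the last step left them, time stands still between calls to the robot, and variables do not carry over. Pictures are saved under pics/ and viewed, and the job is handed in when it is done.

Besides the shell and the picture viewer there is one more tool, called after "Request:" by a JSON object that holds its "op" and its "data". drive_tool: Moves the arm, as the interface text tells. Its arguments: {"type":"object","properties":{"commands":{"type":"array","items":{"type":"object","properties":{"gripper":{"type":"number"},"dx":{"type":"number"},"dy":{"type":"number"},"dz":{"type":"number"},"turn":{"type":"number"}}}}},"required":["commands"]}

```bash
ls; mkdir -p pics; python3 - <<'E'
from bench import ctrl
import cv2,pickle
d={}
for n in ("top","side","wrist"):
    c=ctrl.camera(n); d[n]=c
    cv2.imwrite(f"pics/a_{n}.png",c["image"][:,:,::-1])
pickle.dump(d,open("a.pkl","wb"))
o=ctrl.get_obs()
print({k:o[k] for k in("time_s","eef_pos","eef_rot","wrist_force","opening")})
E
```

```text
pics
{'time_s': 0.15, 'eef_pos': array([0.18271429, 0.54475005, 0.23856503]), 'eef_rot': array([ 2.68983540e-04,  8.11850485e-01,  5.83864954e-01, -6.58372730e-04]), 'wrist_force': array([-0.17579046,  0.31271776,  0.410394  ]), 'opening': 1.0027346115215943}
```

View pics/a_top.png

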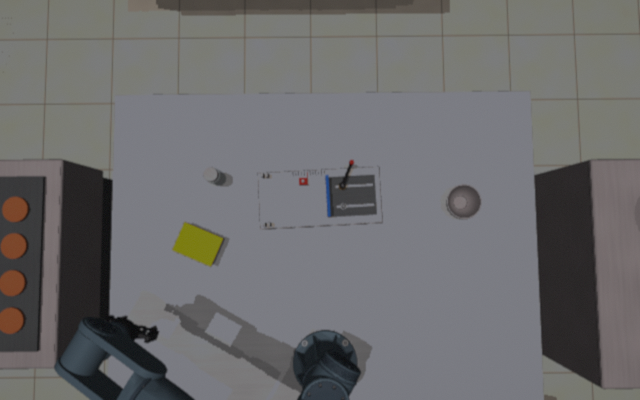

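View pics/a_side.png

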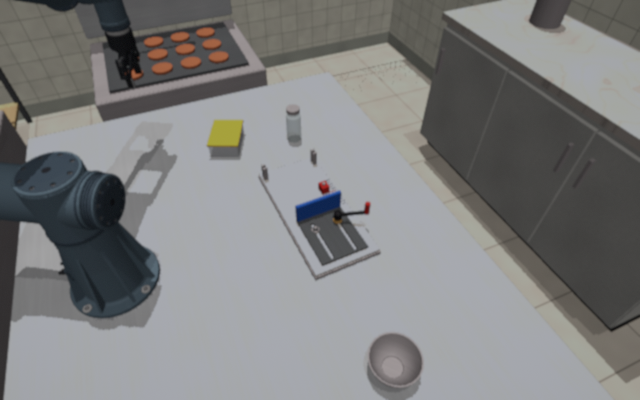

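View pics/a_wrist.png

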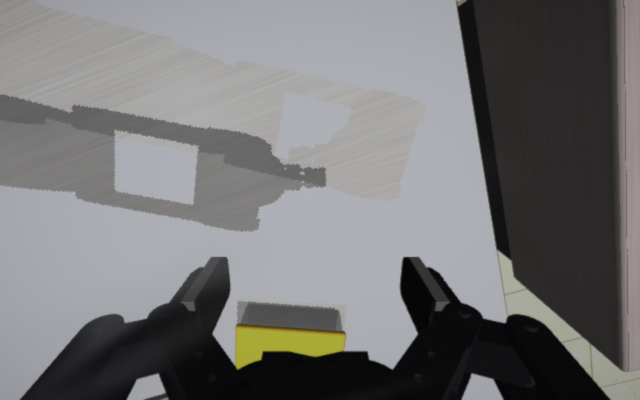

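Top view: fence plate at about (328,196), red stop (303,181), lever pivot (343,185), red knob (351,162), board's +y is image left. Coarse measurement first.

```bash
cat > h.py <<'E'
import numpy as np, cv2, pickle
from scipy.spatial.transform import Rotation as Rn
def ray(c,p):
    d=np.linalg.solve(c["mtx"],np.array([p[0],p[1],1.]))
    R=c["R"];return -R.T@c["t"], R.T@d
def plane(c,p,z):
    o,d=ray(c,p); return o+d*(z-o[2])/d[2]
def tri(c1,p1,c2,p2):
    Ps=[np.c_[c["mtx"]@c["R"],c["mtx"]@c["t"]] for c in(c1,c2)]
    X=cv2.triangulatePoints(Ps[0],Ps[1],np.array(p1,float).reshape(2,1),np.array(p2,float).reshape(2,1))
    return (X[:3]/X[3]).ravel()
def proj(c,X):
    v=c["mtx"]@(c["R"]@np.asarray(X,float)+c["t"]);return v[:2]/v[2]
def red(im):
    h=cv2.cvtColor(im,cv2.COLOR_RGB2HSV);return (((h[...,0]<8)|(h[...,0]>172))&(h[...,1]>150)&(h[...,2]>60)).astype(np.uint8)
def blue(im):
    h=cv2.cvtColor(im,cv2.COLOR_RGB2HSV);return ((h[...,0]>100)&(h[...,0]<130)&(h[...,1]>130)&(h[...,2]>40)).astype(np.uint8)
def blobs(m,a=6):
    n,l,s,c=cv2.connectedComponentsWithStats(m);return [(s[i].tolist(),c[i].round(1).tolist()) for i in range(1,n) if s[i][4]>=a]
E
python3 - <<'E'
from h import *
d=pickle.load(open("a.pkl","rb"))
for n in("top","side"):
    im=d[n]["image"];print(n,"red",blobs(red(im)),"blue",blobs(blue(im)))
    print(-d[n]["R"].T@d[n]["t"])
t,s=d["top"],d["side"]
cv2.imwrite("pics/b_top.png",cv2.resize(t["image"][150:240,245:395],None,fx=5.3,fy=5.3,interpolation=2)[:,:,::-1])
cv2.imwrite("pics/b_side.png",cv2.resize(s["image"][140:280,250:400],None,fx=4.2,fy=4.2,interpolation=2)[:,:,::-1])
w=d["wrist"];q=ctrl=None
print("wristcam",-w["R"].T@w["t"],w["R"].round(3).tolist(),w["mtx"].tolist())
E
```

```text
top red [([350, 161, 3, 4, 11], [350.9, 162.4]), ([300, 179, 7, 5, 19], [303.4, 181.4])] blue [([326, 176, 5, 40, 109], [327.9, 195.6])]
[ 0.44747263 -0.00418547  1.65338107]
side red [([320, 183, 8, 10, 56], [323.6, 187.8]), ([365, 203, 4, 10, 27], [366.6, 207.6])] blue [([296, 192, 44, 29, 667], [317.9, 206.0])]
[ 0.25299339 -0.74082333  0.9270794 ]
wristcam [0.10730034 0.56988661 0.37355131] [[0.318, 0.948, -0.003], [0.902, -0.301, 0.309], [0.292, -0.101, -0.951]] [[296.9033474951831, 0.0, 314.68946670414726], [0.0, 296.9033474951831, 201.2655552702959], [0.0, 0.0, 1.0]]
```

View pics/b_top.png

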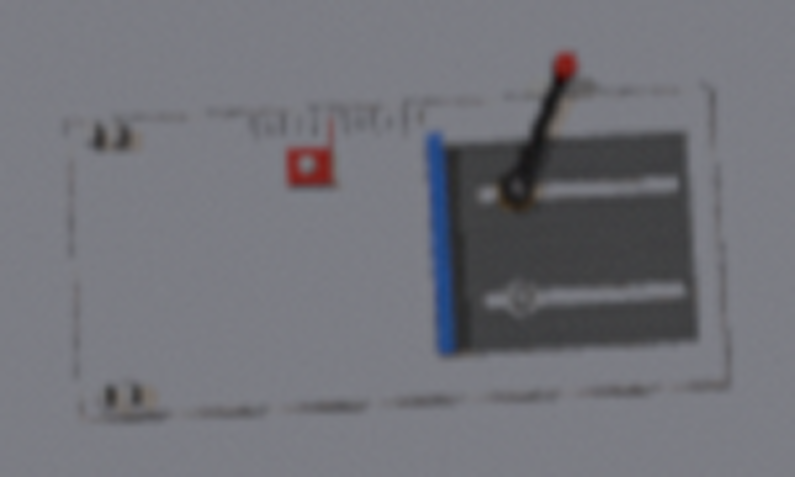

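View pics/b_side.png

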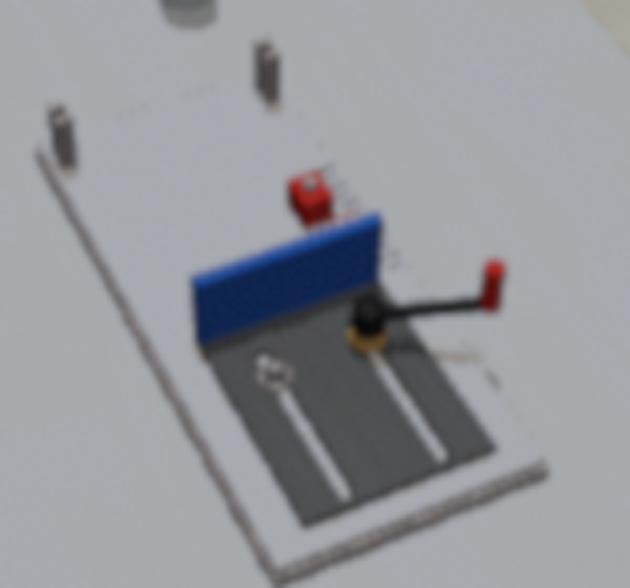

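The crops show the plate's top edge from (435,135) to (445,350), the stop's right edge at x=332, the pivot (516,188) and the knob (565,65). In the side view, the knob top is at (493,265), and the plate's top corners at (197,280) and (378,217).

```bash
python3 - <<'E'
from h import *
d=pickle.load(open("a.pkl","rb"));t,s=d["top"],d["side"]
T=lambda x,y:(245+x/5.3,150+y/5.3)
S=lambda x,y:(250+x/4.2,140+y/4.2)
for n,a,b in(("plate+x",(433,135),(378,217)),("plate-x",(444,351),(197,280)),("knobtop",(566,62),(494,264)),("pivot",(516,186),(370,300)),("stop top",(310,166),(309,185))):
    print(n,tri(t,T(*a),s,S(*b)).round(4))
P=[plane(t,T(*p),.087) for p in((436,135),(445,351))]
e=P[0]-P[1];print(P,np.linalg.norm(e),np.degrees(np.arctan2(e[1],e[0])))
B=[plane(t,T(*p),.02) for p in((712,90),(728,385),(66,122),(82,415))]
for x in B:print(x.round(4))
for a,b in((0,1),(2,3)):
    e=B[a]-B[b];print(np.degrees(np.arctan2(e[1],e[0])),np.linalg.norm(e))
for a,b in((2,0),(3,1)):
    e=B[a]-B[b];print(np.degrees(np.arctan2(-e[0],e[1])),np.linalg.norm(e))
print(plane(t,T(332,165),.046),plane(t,T(565,65),.102),plane(t,T(516,188),.07))
from bench import ctrl
o=ctrl.get_obs();r=Rn.from_quat(np.roll(o["eef_rot"],-1)).as_matrix();print(r.round(3))
E
```

```text
plate+x [ 0.6385 -0.0114  0.0842]
plate-x [ 0.5022 -0.0175  0.0848]
knobtop [ 0.6816 -0.0954  0.1026]
pivot [ 0.6076 -0.0646  0.0677]
stop top [0.6232 0.0686 0.048 ]
[array([ 0.6363009 , -0.01260725,  0.087     ]), array([ 0.49918926, -0.01716456,  0.087     ])] 0.1371873573064293 1.9036935890655446
[ 0.6729 -0.1961  0.02  ]
[ 0.4776 -0.2034  0.02  ]
[0.655 0.232 0.02 ]
[0.4612 0.2209 0.02  ]
2.13122776445396 0.1954392235627977
3.283802806019686 0.1940489772506018
2.4023391449421974 0.42855395521768064
2.211955427462679 0.4246463086389109
[0.62212985 0.05502279 0.046     ] [ 0.67822866 -0.09416154  0.102     ] [ 0.60377984 -0.06366898  0.07      ]
[[ 0.318  0.948 -0.001]
 [ 0.948 -0.318 -0.001]
 [-0.001 -0.    -1.   ]]
```

Measured heights: plate top 85 mm, knob 103 mm, stop about 48 mm. All agree with the text. Board yaw is about 2.3°, fence grip about (0.538, -0.016). Moving above it now.

Request:
{"op": "drive_tool", "data": {"commands": [{"dx":-41.9,"dy":51.5,"turn":-20.8},{"dx":-41.9,"dy":51.5,"turn":-20.8},{"dx":-41.9,"dy":51.5,"turn":-20.8},{"dx":-41.9,"dy":51.5,"turn":-20.8},{"dx":-41.9,"dy":51.5,"turn":-20.8},{"dx":-41.9,"dy":51.5,"turn":-20.8},{"dx":-41.9,"dy":51.5,"turn":-20.8},{"dx":-41.9,"dy":51.5,"turn":-20.8},{"dx":-41.9,"dy":51.5,"turn":-20.8},{"dx":-41.9,"dy":51.5,"turn":-20.8},{"dx":-41.9,"dy":51.5,"turn":-20.8},{"dx":-41.9,"dy":51.5,"turn":-20.8},{"dx":-41.9,"dy":51.5,"turn":-20.8},{"dx":-41.9,"dy":51.5,"turn":-20.8}]}}

```text
invalid input at $.commands[0]: expected keys gripper, dx, dy, dz, turn
```

```bash
python3 - <<'E'
from bench import ctrl
import cv2,pickle
from h import *
c=ctrl.camera("wrist"); pickle.dump(c,open("c.pkl","wb"))
cv2.imwrite("pics/c_wrist.png",c["image"][:,:,::-1])
o=ctrl.get_obs();r=Rn.from_quat(np.roll(o["eef_rot"],-1)).as_matrix();print(o["time_s"],o["eef_pos"],o["wrist_force"],r.round(3).tolist())
E
```

```text
0.2 [0.18278153 0.54486236 0.23873329] [-0.12525926  0.15113217  0.72771051] [[0.318, 0.948, -0.001], [0.948, -0.318, -0.001], [-0.001, -0.0, -1.0]]
```

View pics/c_wrist.png

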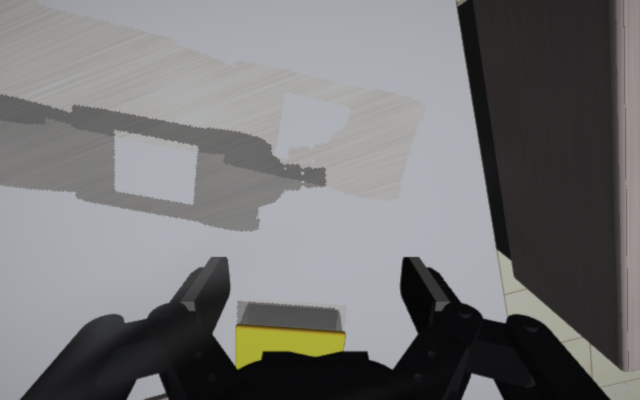

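The move was refused because it lacked some keys, and the picture is unchanged. Repeating with all keys.

Request:
{"op": "drive_tool", "data": {"commands": [{"gripper":0,"dx":-41.9,"dy":51.5,"dz":0,"turn":-20.8},{"gripper":0,"dx":-41.9,"dy":51.5,"dz":0,"turn":-20.8},{"gripper":0,"dx":-41.9,"dy":51.5,"dz":0,"turn":-20.8},{"gripper":0,"dx":-41.9,"dy":51.5,"dz":0,"turn":-20.8},{"gripper":0,"dx":-41.9,"dy":51.5,"dz":0,"turn":-20.8},{"gripper":0,"dx":-41.9,"dy":51.5,"dz":0,"turn":-20.8},{"gripper":0,"dx":-41.9,"dy":51.5,"dz":0,"turn":-20.8},{"gripper":0,"dx":-41.9,"dy":51.5,"dz":0,"turn":-20.8},{"gripper":0,"dx":-41.9,"dy":51.5,"dz":0,"turn":-20.8},{"gripper":0,"dx":-41.9,"dy":51.5,"dz":0,"turn":-20.8},{"gripper":0,"dx":-41.9,"dy":51.5,"dz":0,"turn":-20.8},{"gripper":0,"dx":-41.9,"dy":51.5,"dz":0,"turn":-20.8},{"gripper":0,"dx":-41.9,"dy":51.5,"dz":0,"turn":-20.8},{"gripper":0,"dx":-41.9,"dy":51.5,"dz":0,"turn":-20.8}]}}

```text
time_s: 1.95
eef_pos: [0.5372, -0.0146, 0.2392]
eef_rot: [-0.0, 0.693, 0.721, -0.0]
wrist_force: [0.4, 0.4, -0.6]
opening: 0.996
```

```bash
python3 - <<'E'
from bench import ctrl
import cv2,pickle
from h import *
c=ctrl.camera("wrist"); pickle.dump(c,open("d.pkl","wb"))
cv2.imwrite("pics/d_wrist.png",c["image"][:,:,::-1])
o=ctrl.get_obs();r=Rn.from_quat(np.roll(o["eef_rot"],-1)).as_matrix();print(o["time_s"],o["eef_pos"],o["wrist_force"],r.round(3).tolist())
E
```

```text
2.0 [ 0.53731773 -0.01465525  0.23935981] [-0.72311751  0.17699784 -0.14699329] [[-0.041, 0.999, -0.0], [0.999, 0.041, 0.0], [0.0, -0.0, -1.0]]
```

View pics/d_wrist.png

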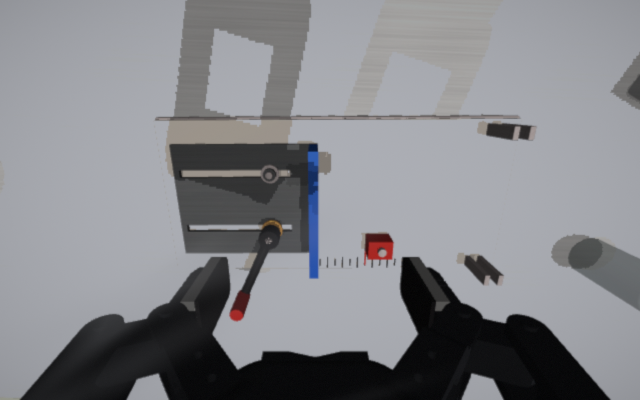

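The wrist view shows the plate vertical at u≈313 (v 145–278), the stop at (378,246), knob (237,312) and pivot (270,237). Measuring more precisely.

```bash
python3 - <<'E'
from h import *
w=pickle.load(open("d.pkl","rb"));im=w["image"]
print("red",blobs(red(im)),"blue",blobs(blue(im)))
cv2.imwrite("pics/e.png",cv2.resize(im[130:330,160:410],None,fx=3,fy=3,interpolation=2)[:,:,::-1])
E
```

```text
red [([365, 235, 28, 25, 520], [378.6, 246.0]), ([230, 293, 19, 27, 287], [239.2, 306.7])] blue [([308, 145, 10, 133, 1230], [312.8, 208.7])]
```

View pics/e.png

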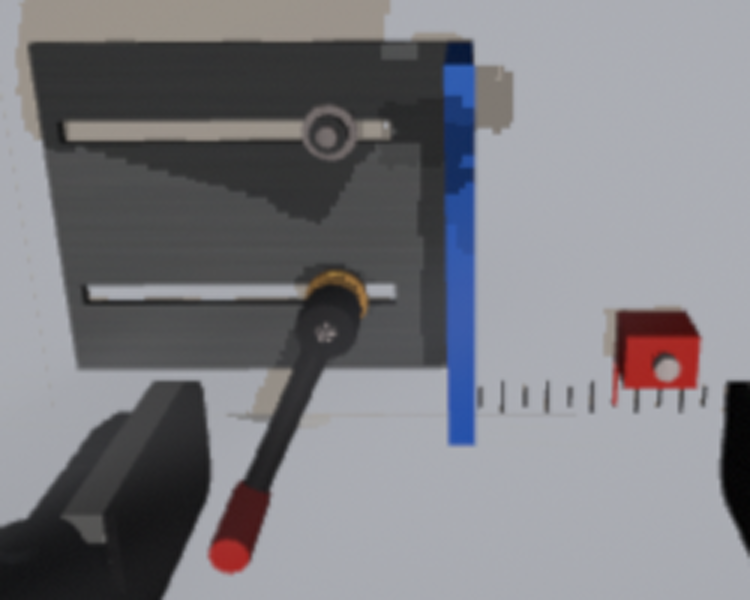

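```bash
python3 - <<'E'
from h import *
w=pickle.load(open("d.pkl","rb"));d=pickle.load(open("a.pkl","rb"));t=d["top"];s=d["side"]
W=lambda x,y:(160+x/3,130+y/3)
T=lambda x,y:(245+x/5.3,150+y/5.3); S=lambda x,y:(250+x/4.2,140+y/4.2)
a=plane(w,W(460.5,66),.087);b=plane(w,W(462,445),.087);m=(a+b)/2;e=b-a
yaw=np.arctan2(e[1],e[0]);print("plate",a,b,np.linalg.norm(e),np.degrees(yaw))
print("tri +x",tri(w,W(462,445),t,T(436,133)),"side",tri(w,W(449,445),s,S(380,217)),"knob",tri(w,W(230,555),s,S(494,263)),tri(w,W(230,555),t,T(566,62)))
print("piv",tri(w,W(325,332),s,S(369,294)))
# board yaw from far edge line of board top at -x side
p1=plane(w,(158,118),.02);p2=plane(w,(518,116),.02);e=p2-p1;print("board edge yaw",np.degrees(np.arctan2(-e[0],e[1])),p1,p2)
for yw in (2.3,):
    y=np.radians(yw);ex=np.array([np.cos(y),np.sin(y),0]);ey=np.array([-np.sin(y),np.cos(y),0])
    st=[plane(w,W(623,y0),.046) for y0 in(362,388)];print(st)
    L=lambda X:((X-m)@ex,(X-m)@ey)
    print("stop rel plate mid",L(st[0]),L(st[1]),"knob",L(plane(w,W(230,555),.102)),"piv",L(plane(w,W(325,332),.075)))
    k=plane(w,W(230,555),.102)
    print("grip",m-ex*.03,m,"knob",k)
    for z in(.065,.07,.075,.08):
        p=plane(w,W(325,332),z);print(z,p,np.linalg.norm((k-p)[:2]),np.degrees(np.arctan2((k-p)[1],(k-p)[0])))
E
```

```text
plate [ 0.50088231 -0.0177182   0.087     ] [ 0.64072421 -0.0115468   0.087     ] 0.13997800336837346 2.526895931247159
tri +x [ 0.63681123 -0.01232792  0.09320442] side [ 0.64022728 -0.01633228  0.08841169] knob [ 0.68362101 -0.09498494  0.10140187] [ 0.67993413 -0.09472913  0.10332307]
piv [ 0.60852543 -0.06420977  0.0714915 ]
board edge yaw 2.6781895255566166 [ 0.47937733 -0.19789734  0.02      ] [0.46005722 0.2151258  0.02      ]
[array([0.6251045 , 0.05368632, 0.046     ]), array([0.63701705, 0.05483741, 0.046     ])]
stop rel plate mid (np.float64(0.056999249973471125), np.float64(0.06608456904190065)) (np.float64(0.06894840308433015), np.float64(0.06675666313943447)) knob (np.float64(0.10690629411729792), np.float64(-0.08480919598210884)) piv (np.float64(0.029838373199074248), np.float64(-0.05035305269221875))
grip [ 0.54082743 -0.01583645  0.087     ] [ 0.57080326 -0.0146325   0.087     ] knob [ 0.68102697 -0.09508303  0.102     ]
0.065 [ 0.60747992 -0.06527024  0.065     ] 0.0793597608657814 -22.06549678188707
0.07 [ 0.60505913 -0.06450888  0.07      ] 0.08188950532987568 -21.922897789239222
0.075 [ 0.60263835 -0.06374752  0.075     ] 0.08441972663466174 -21.78884593845953
0.08 [ 0.60021757 -0.06298615  0.08      ] 0.08695038315253042 -21.662596481941968
```

Two views agree: plate length 140.0 mm, knob at z≈102, travel to stop about 61 mm, lever at -22° with the pivot near (0.607, -0.065). Descending onto the grip point and pinching.

Request:
{"op": "drive_tool", "data": {"commands": [{"gripper":0,"dx":-0.1,"dy":0.35,"dz":5,"turn":0},{"gripper":0,"dx":-0.1,"dy":0.35,"dz":10,"turn":0},{"gripper":0,"dx":-0.1,"dy":0.35,"dz":14,"turn":0},{"gripper":0,"dx":-0.1,"dy":0.35,"dz":16.5,"turn":0},{"gripper":0,"dx":-0.1,"dy":0.35,"dz":17.5,"turn":0},{"gripper":0.4,"dx":-0.1,"dy":0.35,"dz":17.5,"turn":0},{"gripper":0.7,"dx":-0.1,"dy":0.35,"dz":17.5,"turn":0},{"gripper":1,"dx":-0.1,"dy":0.35,"dz":17.5,"turn":0},{"gripper":1,"dx":-0.1,"dy":0.35,"dz":17.5,"turn":0},{"gripper":1,"dx":-0.1,"dy":0.35,"dz":17.5,"turn":0},{"gripper":1,"dx":-0.1,"dy":0.35,"dz":17.5,"turn":0},{"gripper":1,"dx":-0.1,"dy":0.35,"dz":17.5,"turn":0},{"gripper":1,"dx":-0.1,"dy":0.35,"dz":17.5,"turn":0}]}}

```text
time_s: 3.62
eef_pos: [0.5418, -0.0169, 0.0651]
eef_rot: [0.0, 0.693, 0.721, 0.0]
wrist_force: [-1.6, 0.5, 5.5]
opening: 0.109
```

```bash
cat > look.py <<'E'
import sys
from bench import ctrl
from h import *
for n in sys.argv[2:]:
    c=ctrl.camera(n); pickle.dump(c,open(f"{sys.argv[1]}_{n}.pkl","wb"))
    cv2.imwrite(f"pics/{sys.argv[1]}_{n}.png",c["image"][:,:,::-1])
o=ctrl.get_obs();r=Rn.from_quat(np.roll(o["eef_rot"],-1)).as_matrix()
print(o["time_s"],o["eef_pos"].round(4),o["wrist_force"].round(2),o["torque"].round(2),o["opening"],"toolx",r[:,0].round(3),"tooly",r[:,1].round(3))
E
python3 look.py f wrist
```

```text
3.675 [ 0.5419 -0.0169  0.0651] [-0.79  0.11  5.04] [0.19 0.27 0.22] 0.10571452143524826 toolx [-0.04   0.999 -0.   ] tooly [0.999 0.04  0.001]
```

View pics/f_wrist.png

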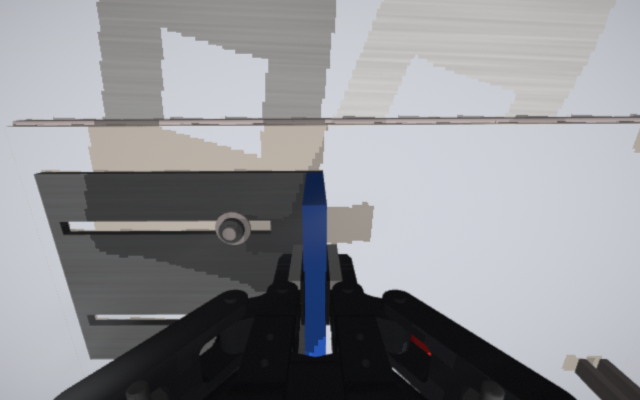

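The plate (u≈315) is held between the pads. Sliding 50 of the expected 61 mm.

Request:
{"op": "drive_tool", "data": {"commands": [{"gripper":1,"dx":0.5,"dy":0,"dz":0,"turn":0},{"gripper":1,"dx":1.5,"dy":0,"dz":0,"turn":0},{"gripper":1,"dx":2.5,"dy":0,"dz":0,"turn":0},{"gripper":1,"dx":3.5,"dy":0,"dz":0,"turn":0},{"gripper":1,"dx":4.2,"dy":0,"dz":0,"turn":0},{"gripper":1,"dx":4.7,"dy":0,"dz":0,"turn":0},{"gripper":1,"dx":5.0,"dy":0,"dz":0,"turn":0},{"gripper":1,"dx":5.2,"dy":0,"dz":0,"turn":0}]}}

```text
time_s: 4.68
eef_pos: [0.5396, 0.0345, 0.0651]
eef_rot: [0.001, 0.693, 0.721, -0.0]
wrist_force: [-3.5, -3.5, 7.7]
opening: 0.102
```

```bash
python3 look.py g wrist side; python3 - <<'E'
from h import *
c=pickle.load(open("g_side.pkl","rb"))["image"]
cv2.imwrite("pics/g2.png",cv2.resize(c[130:290,240:400],None,fx=3.7,fy=3.7,interpolation=2)[:,:,::-1])
E
```

```text
4.775 [0.5396 0.0347 0.0651] [-3.37 -1.97  7.72] [-0.24  0.43  0.21] 0.10711572307707141 toolx [-0.04   0.999 -0.001] tooly [0.999 0.04  0.   ]
```

View pics/g2.png

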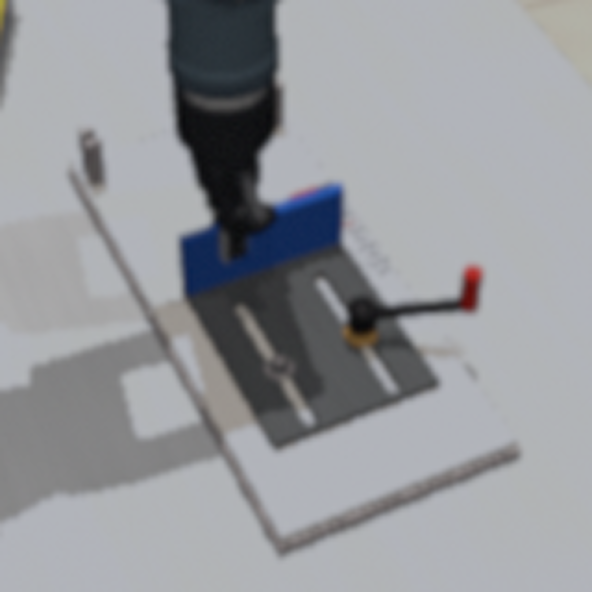

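The fence moved with the grip, and about 9 mm remain. Creeping.

Request:
{"op": "drive_tool", "data": {"commands": [{"gripper":1,"dx":0.1,"dy":0,"dz":0,"turn":0},{"gripper":1,"dx":0.2,"dy":0,"dz":0,"turn":0},{"gripper":1,"dx":0.3,"dy":0,"dz":0,"turn":0},{"gripper":1,"dx":0.4,"dy":0,"dz":0,"turn":0},{"gripper":1,"dx":0.45,"dy":0,"dz":0,"turn":0},{"gripper":1,"dx":0.5,"dy":0,"dz":0,"turn":0}]}}

```text
time_s: 5.52
eef_pos: [0.5394, 0.0394, 0.0651]
eef_rot: [0.001, 0.693, 0.721, -0.0]
wrist_force: [-3.7, -3.6, 7.0]
opening: 0.106
```

Request:
{"op": "drive_tool", "data": {"commands": [{"gripper":1,"dx":0.05,"dy":0,"dz":0,"turn":0},{"gripper":1,"dx":0.1,"dy":0,"dz":0,"turn":0}]}}

```text
time_s: 5.78
eef_pos: [0.5393, 0.0404, 0.0651]
eef_rot: [0.001, 0.693, 0.721, -0.0]
wrist_force: [-3.4, -3.1, 8.0]
opening: 0.101
```

Request:
{"op": "drive_tool", "data": {"commands": [{"gripper":1,"dx":0.05,"dy":0,"dz":0,"turn":0},{"gripper":1,"dx":0.1,"dy":0,"dz":0,"turn":0}]}}

```text
time_s: 6.02
eef_pos: [0.5393, 0.0414, 0.0651]
eef_rot: [0.001, 0.693, 0.721, -0.0]
wrist_force: [-4.5, -2.4, 6.5]
opening: 0.103
```

Request:
{"op": "drive_tool", "data": {"commands": [{"gripper":1,"dx":0.05,"dy":0,"dz":0,"turn":0}]}}

```text
time_s: 6.15
eef_pos: [0.5392, 0.0419, 0.0651]
eef_rot: [0.001, 0.693, 0.721, -0.0]
wrist_force: [-3.9, -4.2, 7.2]
opening: 0.108
```

Request:
{"op": "drive_tool", "data": {"commands": [{"gripper":1,"dx":0.05,"dy":0,"dz":0,"turn":0}]}}

```text
time_s: 6.28
eef_pos: [0.5392, 0.0424, 0.0651]
eef_rot: [0.001, 0.693, 0.721, -0.0]
wrist_force: [-3.8, -2.5, 7.8]
opening: 0.103
```

```bash
python3 look.py i top side; python3 - <<'E'
from h import *
a=pickle.load(open("i_side.pkl","rb"))["image"][150:230,280:360];b=pickle.load(open("i_top.pkl","rb"))["image"][150:230,270:350]
cv2.imwrite("pics/i2.png",np.hstack([cv2.resize(k,(400,400),interpolation=2) for k in(a,b)])[:,:,::-1])
E
```

```text
6.375 [0.5392 0.0424 0.0651] [-4.53 -2.51  7.46] [-0.36  0.46  0.19] 0.103987522948769 toolx [-0.04   0.999 -0.001] tooly [0.999 0.04  0.   ]
```

View pics/i2.png

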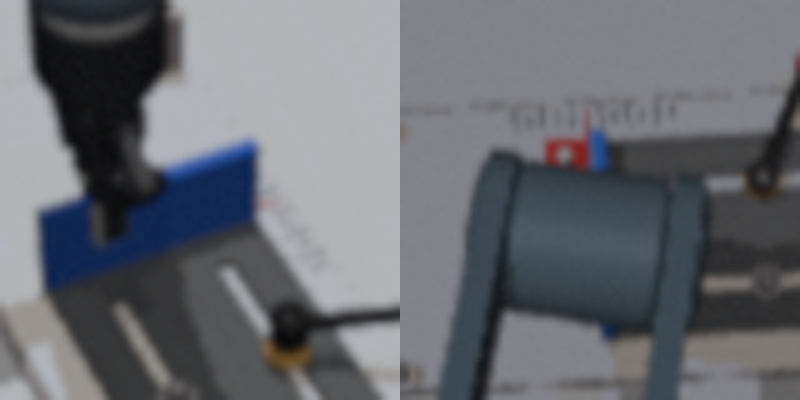

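Top view shows the plate (u≈598) all but touching the red stop's edge (587). Fy is still around -3 N, so there is no contact yet.

Request:
{"op": "drive_tool", "data": {"commands": [{"gripper":1,"dx":0.04,"dy":0,"dz":0,"turn":0}]}}

```text
time_s: 6.5
eef_pos: [0.5392, 0.0428, 0.0651]
eef_rot: [0.001, 0.693, 0.721, -0.0]
wrist_force: [-3.4, -2.3, 8.4]
opening: 0.105
```

Request:
{"op": "drive_tool", "data": {"commands": [{"gripper":1,"dx":0.04,"dy":0,"dz":0,"turn":0}]}}

```text
time_s: 6.62
eef_pos: [0.5392, 0.0432, 0.0651]
eef_rot: [0.001, 0.693, 0.721, -0.0]
wrist_force: [-3.2, -2.7, 7.4]
opening: 0.104
```

Request:
{"op": "drive_tool", "data": {"commands": [{"gripper":1,"dx":0.04,"dy":0,"dz":0,"turn":0}]}}

```text
time_s: 6.75
eef_pos: [0.5391, 0.0436, 0.0651]
eef_rot: [0.001, 0.693, 0.721, -0.0]
wrist_force: [-3.4, -2.4, 7.3]
opening: 0.102
```

Request:
{"op": "drive_tool", "data": {"commands": [{"gripper":1,"dx":0.04,"dy":0,"dz":0,"turn":0}]}}

```text
time_s: 6.88
eef_pos: [0.5392, 0.044, 0.0652]
eef_rot: [0.001, 0.693, 0.721, -0.0]
wrist_force: [-3.0, -2.2, 6.5]
opening: 0.109
```

Request:
{"op": "drive_tool", "data": {"commands": [{"gripper":1,"dx":0.04,"dy":0,"dz":0,"turn":0}]}}

```text
time_s: 7.0
eef_pos: [0.5391, 0.0443, 0.0651]
eef_rot: [0.001, 0.693, 0.721, -0.0]
wrist_force: [-3.6, -3.1, 8.1]
opening: 0.105
```

Request:
{"op": "drive_tool", "data": {"commands": [{"gripper":1,"dx":0.04,"dy":0,"dz":0,"turn":0}]}}

```text
time_s: 7.12
eef_pos: [0.5391, 0.0448, 0.0651]
eef_rot: [0.001, 0.693, 0.721, -0.0]
wrist_force: [-4.0, -2.8, 7.3]
opening: 0.106
```

Request:
{"op": "drive_tool", "data": {"commands": [{"gripper":1,"dx":0.04,"dy":0,"dz":0,"turn":0}]}}

```text
time_s: 7.25
eef_pos: [0.5391, 0.0452, 0.0651]
eef_rot: [0.001, 0.693, 0.721, -0.0]
wrist_force: [-4.1, -3.2, 7.2]
opening: 0.106
```

Request:
{"op": "drive_tool", "data": {"commands": [{"gripper":1,"dx":0.04,"dy":0,"dz":0,"turn":0}]}}

```text
time_s: 7.38
eef_pos: [0.5391, 0.0456, 0.0651]
eef_rot: [0.001, 0.693, 0.721, -0.0]
wrist_force: [-4.0, -2.8, 6.3]
opening: 0.104
```

Request:
{"op": "drive_tool", "data": {"commands": [{"gripper":1,"dx":0.04,"dy":0,"dz":0,"turn":0}]}}

```text
time_s: 7.5
eef_pos: [0.5391, 0.0457, 0.0651]
eef_rot: [0.001, 0.693, 0.721, -0.001]
wrist_force: [-3.4, -5.6, 8.0]
opening: 0.105
```

Contact: Fy -5.6 N and the motion has stopped. Adding a little.

Request:
{"op": "drive_tool", "data": {"commands": [{"gripper":1,"dx":0.02,"dy":0,"dz":0,"turn":0},{"gripper":1,"dx":0.02,"dy":0,"dz":0,"turn":0}]}}

```text
time_s: 7.75
eef_pos: [0.5391, 0.0457, 0.0652]
eef_rot: [0.001, 0.693, 0.721, -0.001]
wrist_force: [-2.9, -4.7, 7.6]
opening: 0.105
```

Request:
{"op": "drive_tool", "data": {"commands": [{"gripper":1,"dx":0.03,"dy":0,"dz":0,"turn":0}]}}

```text
time_s: 7.88
eef_pos: [0.5391, 0.0458, 0.0652]
eef_rot: [0.001, 0.693, 0.721, -0.001]
wrist_force: [-4.3, -7.7, 6.4]
opening: 0.109
```

Request:
{"op": "drive_tool", "data": {"commands": [{"gripper":1,"dx":0.02,"dy":0,"dz":0,"turn":0}]}}

```text
time_s: 8.0
eef_pos: [0.5391, 0.0458, 0.0651]
eef_rot: [0.001, 0.693, 0.721, -0.001]
wrist_force: [-3.8, -8.3, 6.6]
opening: 0.105
```

```bash
for i in 1 2 3; do python3 look.py j top;done
```

```text
8.05 [0.5391 0.0457 0.0651] [-3.98 -7.25  7.57] [-1.    0.51  0.23] 0.10476876083274725 toolx [-0.04   0.999 -0.003] tooly [ 0.999  0.04  -0.   ]
8.1 [0.5391 0.0458 0.0651] [-4.18 -7.03  7.45] [-0.98  0.51  0.21] 0.10651300513267505 toolx [-0.04   0.999 -0.003] tooly [ 0.999  0.04  -0.   ]
8.15 [0.5391 0.0458 0.0651] [-3.91 -6.9   7.45] [-0.99  0.54  0.23] 0.11065928578339748 toolx [-0.04   0.999 -0.003] tooly [ 0.999  0.04  -0.   ]
```

Request:
{"op": "drive_tool", "data": {"commands": [{"gripper":1,"dx":0.02,"dy":0,"dz":0,"turn":0},{"gripper":1,"dx":0.02,"dy":0,"dz":0,"turn":0}]}}

```text
time_s: 8.4
eef_pos: [0.5391, 0.0458, 0.0651]
eef_rot: [0.001, 0.693, 0.721, -0.001]
wrist_force: [-4.0, -8.2, 8.0]
opening: 0.106
```

```bash
for i in 1 2 3; do python3 look.py j top;done
```

```text
8.45 [0.5391 0.0457 0.0651] [-4.97 -7.66  6.34] [-1.04  0.48  0.18] 0.11194341422450536 toolx [-0.04   0.999 -0.003] tooly [ 0.999  0.04  -0.   ]
8.5 [0.5391 0.0458 0.0651] [-4.63 -8.61  6.55] [-1.02  0.54  0.22] 0.10438540890338914 toolx [-0.04   0.999 -0.003] tooly [ 0.999  0.04  -0.   ]
8.55 [0.5391 0.0458 0.0652] [-4.62 -7.95  8.03] [-1.04  0.49  0.24] 0.10709460061700682 toolx [-0.04   0.999 -0.003] tooly [ 0.999  0.04  -0.   ]
```

Fy is about -8 N, less about 3 N of friction, so roughly 5 N on the stop: snug. Releasing and lifting.

Request:
{"op": "drive_tool", "data": {"commands": [{"gripper":0.5,"dx":0,"dy":0,"dz":0,"turn":0},{"gripper":0.3,"dx":0,"dy":0,"dz":0,"turn":0},{"gripper":0.3,"dx":0,"dy":0,"dz":0,"turn":0},{"gripper":0.3,"dx":0,"dy":0,"dz":0,"turn":0},{"gripper":0.3,"dx":0,"dy":0,"dz":-2,"turn":0},{"gripper":0.3,"dx":0,"dy":0,"dz":-6,"turn":0},{"gripper":0.3,"dx":0,"dy":0,"dz":-10,"turn":0},{"gripper":0.3,"dx":0,"dy":0,"dz":-15,"turn":0},{"gripper":0.3,"dx":0,"dy":0,"dz":-15,"turn":0},{"gripper":0.3,"dx":0,"dy":0,"dz":-15,"turn":0}]}}

```text
time_s: 9.8
eef_pos: [0.5385, 0.0478, 0.2139]
eef_rot: [-0.0, 0.693, 0.721, -0.0]
wrist_force: [-0.3, -0.6, -0.3]
opening: 0.7
```

```bash
python3 look.py k wrist; python3 -c "
from bench import ctrl;print(ctrl.get_obs()['q'].round(3))"
```

```text
9.85 [0.538  0.0478 0.213 ] [ 0.   -0.02 -1.13] [-0.01  0.07  0.01] 0.6980244677478806 toolx [-0.039  0.999  0.   ] tooly [ 0.999  0.039 -0.002]
[-0.131  0.13   1.72   0.     1.294 -1.741]
```

View pics/k_wrist.png

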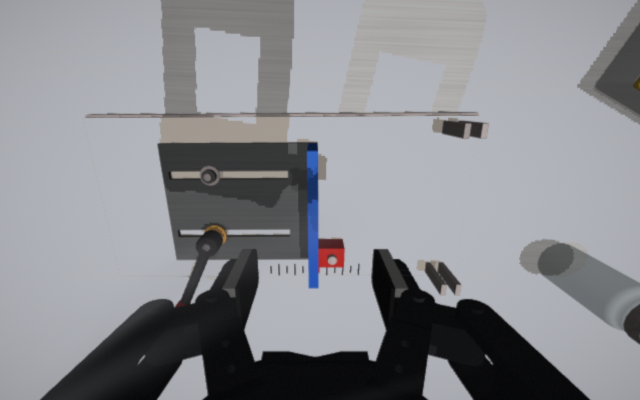

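Plate now sits right against the stop (plate u 307–318, stop from 318), and the lever is untouched. Going over the knob with the jaw axis tangential.

Request:
{"op": "drive_tool", "data": {"commands": [{"gripper":0.5,"dx":-5,"dy":4.6,"dz":0,"turn":8},{"gripper":0.5,"dx":-10,"dy":9.2,"dz":0,"turn":16},{"gripper":0.5,"dx":-14.8,"dy":13.7,"dz":0,"turn":24},{"gripper":0.5,"dx":-14.8,"dy":13.7,"dz":0,"turn":24},{"gripper":0.5,"dx":-14.8,"dy":13.7,"dz":0,"turn":24},{"gripper":0.5,"dx":-14.8,"dy":13.7,"dz":0,"turn":24}]}}

```text
time_s: 10.6
eef_pos: [0.6804, -0.0934, 0.2134]
eef_rot: [-0.001, 0.827, 0.562, -0.001]
wrist_force: [-0.3, 0.6, 0.2]
opening: 0.5
```

```bash
python3 look.py l wrist
```

```text
10.65 [ 0.6806 -0.0933  0.2139] [ 0.68 -0.49  0.58] [-0.02  0.06 -0.02] 0.49951160542423967 toolx [0.369 0.929 0.   ] tooly [ 0.929 -0.369 -0.001]
```

View pics/l_wrist.png

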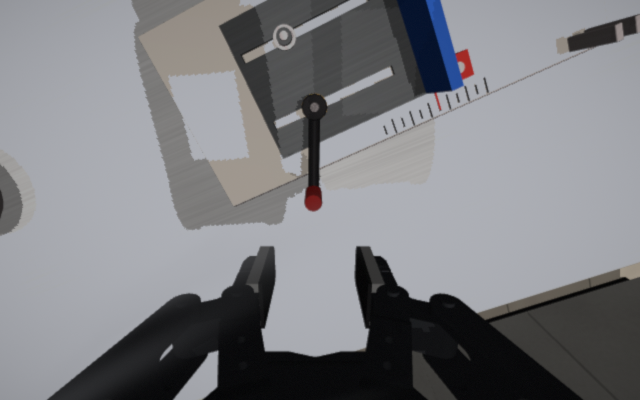

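Knob top (313,202) and boss (314,106) lie centred between the fingers. Triangulating both with the earlier wrist view.

```bash
python3 - <<'E'
from h import *
d=pickle.load(open("d.pkl","rb"));l=pickle.load(open("l_wrist.pkl","rb"));k=pickle.load(open("k_wrist.pkl","rb"))
m=red(l["image"]);print(blobs(m))
W=lambda x,y:(160+x/3,130+y/3)
print("knob",tri(d,W(230,555),l,(313.3,202)),plane(l,(313.3,202),.102))
print("piv",tri(d,W(325,332),l,(314.5,106)),tri(k,(209,244),l,(314.5,106)))
E
```

```text
[([456, 50, 17, 28, 240], [465.0, 62.9]), ([306, 186, 15, 24, 305], [313.0, 197.7])]
knob [ 0.68071209 -0.095191    0.10230174] [ 0.68074458 -0.09542866  0.102     ]
piv [ 0.60694475 -0.06509174  0.06611169] [ 0.60704916 -0.06496867  0.05654533]
```

Knob (0.681, -0.095, 0.102), pivot (0.607, -0.065), radius 79.7 mm, lever angle -22.3°. All consistent with the text. Descending around the knob, not touching it.

Request:
{"op": "drive_tool", "data": {"commands": [{"gripper":0.5,"dx":-0.2,"dy":0.05,"dz":5,"turn":0},{"gripper":0.5,"dx":-0.2,"dy":0.05,"dz":10,"turn":0},{"gripper":0.5,"dx":-0.2,"dy":0.05,"dz":13,"turn":0},{"gripper":0.5,"dx":-0.2,"dy":0.05,"dz":13.8,"turn":0},{"gripper":0.5,"dx":-0.2,"dy":0.05,"dz":13.8,"turn":0},{"gripper":0.5,"dx":-0.2,"dy":0.05,"dz":13.8,"turn":0},{"gripper":0.5,"dx":-0.7,"dy":0.05,"dz":13.8,"turn":0},{"gripper":0.5,"dx":-0.9,"dy":0.05,"dz":13.8,"turn":0},{"gripper":0.5,"dx":-0.9,"dy":0.05,"dz":13.8,"turn":0}]}}

```text
time_s: 11.78
eef_pos: [0.6787, -0.1038, 0.0766]
eef_rot: [0.0, 0.828, 0.561, 0.0]
wrist_force: [-0.0, -0.4, 0.1]
opening: 0.505
```

```bash
python3 look.py m wrist
```

```text
11.825 [ 0.6787 -0.1037  0.0765] [-0.37  0.    0.32] [ 0.01 -0.01 -0.  ] 0.49951499563984314 toolx [0.371 0.929 0.   ] tooly [ 0.929 -0.371  0.   ]
```

View pics/m_wrist.png

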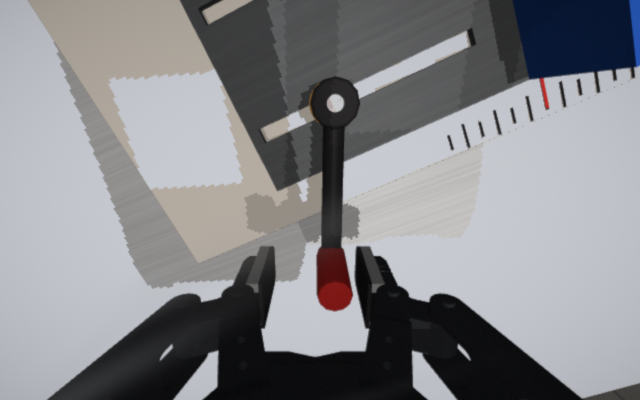

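The knob (335,295) stands between the pads, close to the right one. Approaching contact.

Request:
{"op": "drive_tool", "data": {"commands": [{"gripper":0.5,"dx":-0.2,"dy":0,"dz":0,"turn":0},{"gripper":0.5,"dx":-0.4,"dy":0,"dz":0,"turn":0},{"gripper":0.5,"dx":-0.5,"dy":0,"dz":0,"turn":0}]}}

```text
time_s: 12.2
eef_pos: [0.6768, -0.1082, 0.0762]
eef_rot: [-0.0, 0.828, 0.561, -0.0]
wrist_force: [-0.0, 2.7, -0.1]
opening: 0.498
```

Contact. Now along the arc, 1.5–2° per row.

Request:
{"op": "drive_tool", "data": {"commands": [{"gripper":0.5,"dx":-0.14,"dy":-0.02,"dz":0,"turn":1},{"gripper":0.5,"dx":-0.28,"dy":-0.05,"dz":0,"turn":2},{"gripper":0.5,"dx":-0.41,"dy":-0.08,"dz":0,"turn":3},{"gripper":0.5,"dx":-0.55,"dy":-0.11,"dz":0,"turn":4}]}}

```text
time_s: 12.7
eef_pos: [0.6742, -0.1111, 0.0762]
eef_rot: [-0.001, 0.847, 0.531, 0.001]
wrist_force: [2.0, 6.5, -0.7]
opening: 0.501
```

```bash
cat > ft.py <<'E'
from bench import ctrl
from h import *
F=[]
for i in range(2):
    ctrl.camera("top");o=ctrl.get_obs();F.append(o["wrist_force"])
F=np.mean(F,0);r=Rn.from_quat(np.roll(o["eef_rot"],-1)).as_matrix()
p=o["eef_pos"]-np.array([.607,-.065,0]);k=p+r[:,0]*.013
print(round(o["time_s"],2),o["eef_pos"].round(4),"Ft",round(float(F@r[:,0]),2),"Frad",round(float(F@r[:,1]),2),"Fz",round(float(F[2]),2),"leverang",np.degrees(np.arctan2(k[1],k[0])).round(2),"rad",np.hypot(*k[:2]).round(4),"tool yaw-90",(np.degrees(np.arctan2(r[1,0],r[0,0]))-90).round(2))
E
python3 ft.py
```

```text
12.8 [ 0.6742 -0.1113  0.0762] Ft 5.87 Frad 0.6 Fz -0.98 leverang -25.42 rad 0.0807 tool yaw-90 -25.79
```

Request:
{"op": "drive_tool", "data": {"commands": [{"gripper":0.5,"dx":-0.28,"dy":-0.05,"dz":0,"turn":2},{"gripper":0.5,"dx":-0.55,"dy":-0.11,"dz":0,"turn":4},{"gripper":0.5,"dx":-0.83,"dy":-0.18,"dz":0,"turn":6}]}}

```text
time_s: 13.18
eef_pos: [0.6691, -0.1178, 0.0762]
eef_rot: [-0.001, 0.874, 0.486, 0.001]
wrist_force: [2.7, 5.3, -0.4]
opening: 0.501
```

```bash
python3 ft.py
```

```text
13.28 [ 0.6689 -0.1182  0.0762] Ft 5.38 Frad -0.33 Fz -0.58 leverang -31.51 rad 0.0806 tool yaw-90 -31.81
```

Request:
{"op": "drive_tool", "data": {"commands": [{"gripper":0.5,"dx":-0.28,"dy":-0.05,"dz":0,"turn":2},{"gripper":0.5,"dx":-0.55,"dy":-0.11,"dz":0,"turn":4},{"gripper":0.5,"dx":-0.83,"dy":-0.18,"dz":0,"turn":6}]}}

```text
time_s: 13.65
eef_pos: [0.6632, -0.124, 0.0762]
eef_rot: [-0.001, 0.898, 0.44, 0.001]
wrist_force: [2.5, 6.0, -0.7]
opening: 0.5
```

```bash
python3 ft.py
```

```text
13.75 [ 0.663  -0.1243  0.0762] Ft 5.27 Frad -1.0 Fz -0.7 leverang -37.48 rad 0.0806 tool yaw-90 -37.82
```

Request:
{"op": "drive_tool", "data": {"commands": [{"gripper":0.5,"dx":-0.28,"dy":-0.05,"dz":0,"turn":2},{"gripper":0.5,"dx":-0.55,"dy":-0.11,"dz":0,"turn":4},{"gripper":0.5,"dx":-0.83,"dy":-0.18,"dz":0,"turn":6}]}}

```text
time_s: 14.12
eef_pos: [0.6568, -0.1295, 0.0762]
eef_rot: [-0.001, 0.92, 0.392, 0.001]
wrist_force: [3.1, 5.1, -0.8]
opening: 0.5
```

```bash
python3 ft.py
```

```text
14.22 [ 0.6565 -0.1298  0.0762] Ft 5.26 Frad -1.79 Fz -0.52 leverang -43.45 rad 0.0806 tool yaw-90 -43.81
```

Request:
{"op": "drive_tool", "data": {"commands": [{"gripper":0.5,"dx":-0.28,"dy":-0.06,"dz":0,"turn":2},{"gripper":0.5,"dx":-0.55,"dy":-0.13,"dz":0,"turn":4},{"gripper":0.5,"dx":-0.83,"dy":-0.21,"dz":0,"turn":6}]}}

```text
time_s: 14.6
eef_pos: [0.6497, -0.1343, 0.0762]
eef_rot: [-0.0, 0.939, 0.343, 0.001]
wrist_force: [4.8, 5.1, -1.6]
opening: 0.5
```

```bash
python3 ft.py
```

```text
14.7 [ 0.6495 -0.1346  0.0762] Ft 4.72 Frad -1.11 Fz -1.59 leverang -49.43 rad 0.0806 tool yaw-90 -49.82
```

Request:
{"op": "drive_tool", "data": {"commands": [{"gripper":0.5,"dx":-0.28,"dy":-0.06,"dz":0,"turn":2},{"gripper":0.5,"dx":-0.55,"dy":-0.13,"dz":0,"turn":4}]}}

```text
time_s: 14.95
eef_pos: [0.6447, -0.137, 0.0762]
eef_rot: [-0.0, 0.951, 0.31, 0.001]
wrist_force: [4.8, 3.7, -2.9]
opening: 0.506
```

```bash
python3 ft.py
```

```text
15.05 [ 0.6445 -0.1373  0.0762] Ft 5.67 Frad -0.05 Fz -2.23 leverang -53.39 rad 0.0805 tool yaw-90 -53.82
```

Request:
{"op": "drive_tool", "data": {"commands": [{"gripper":0.5,"dx":-0.28,"dy":-0.05,"dz":0,"turn":2},{"gripper":0.5,"dx":-0.55,"dy":-0.11,"dz":0,"turn":4}]}}

```text
time_s: 15.3
eef_pos: [0.6397, -0.1394, 0.0762]
eef_rot: [-0.0, 0.961, 0.277, 0.001]
wrist_force: [5.5, 4.2, -3.3]
opening: 0.497
```

```bash
python3 ft.py
```

```text
15.4 [ 0.6394 -0.1396  0.0763] Ft 4.98 Frad -0.85 Fz -2.45 leverang -57.32 rad 0.0804 tool yaw-90 -57.82
```

Request:
{"op": "drive_tool", "data": {"commands": [{"gripper":0.5,"dx":-0.28,"dy":-0.06,"dz":0,"turn":2},{"gripper":0.5,"dx":-0.55,"dy":-0.13,"dz":0,"turn":4}]}}

```text
time_s: 15.65
eef_pos: [0.6345, -0.1414, 0.0763]
eef_rot: [-0.0, 0.97, 0.243, 0.001]
wrist_force: [6.2, 3.1, -3.5]
opening: 0.502
```

```bash
python3 ft.py
```

```text
15.75 [ 0.6342 -0.1416  0.0762] Ft 5.51 Frad -0.5 Fz -2.41 leverang -61.29 rad 0.0804 tool yaw-90 -61.82
```

Request:
{"op": "drive_tool", "data": {"commands": [{"gripper":0.5,"dx":-0.28,"dy":-0.06,"dz":0,"turn":2},{"gripper":0.5,"dx":-0.55,"dy":-0.13,"dz":0,"turn":4}]}}

```text
time_s: 16.0
eef_pos: [0.6291, -0.1431, 0.0763]
eef_rot: [0.0, 0.978, 0.209, 0.001]
wrist_force: [6.4, 2.6, -4.5]
opening: 0.497
```

```bash
python3 ft.py
```

```text
16.1 [ 0.6288 -0.1433  0.0762] Ft 5.17 Frad -0.31 Fz -3.21 leverang -65.26 rad 0.0804 tool yaw-90 -65.83
```

Request:
{"op": "drive_tool", "data": {"commands": [{"gripper":0.5,"dx":-0.28,"dy":-0.06,"dz":0.03,"turn":2},{"gripper":0.5,"dx":-0.55,"dy":-0.13,"dz":0.06,"turn":4}]}}

```text
time_s: 16.35
eef_pos: [0.6239, -0.1443, 0.0762]
eef_rot: [0.0, 0.985, 0.175, 0.002]
wrist_force: [6.6, 3.6, -1.0]
opening: 0.498
```

```bash
python3 ft.py
```

```text
16.45 [ 0.6236 -0.1444  0.0762] Ft 4.67 Frad -0.88 Fz -1.07 leverang -68.97 rad 0.0803 tool yaw-90 -69.83
```

Request:
{"op": "drive_tool", "data": {"commands": [{"gripper":0.5,"dx":-0.14,"dy":-0.03,"dz":0.01,"turn":1},{"gripper":0.5,"dx":-0.28,"dy":-0.06,"dz":0.02,"turn":2},{"gripper":0.5,"dx":-0.42,"dy":-0.1,"dz":0.03,"turn":3}]}}

```text
time_s: 16.82
eef_pos: [0.6198, -0.145, 0.0761]
eef_rot: [0.0, 0.989, 0.149, 0.002]
wrist_force: [6.4, 2.5, -0.3]
opening: 0.503
```

```bash
python3 ft.py
```

```text
16.93 [ 0.6197 -0.1451  0.0762] Ft 5.99 Frad -1.45 Fz -0.38 leverang -71.77 rad 0.0803 tool yaw-90 -72.8
```

Request:
{"op": "drive_tool", "data": {"commands": [{"gripper":0.5,"dx":-0.14,"dy":-0.03,"dz":0.0,"turn":1},{"gripper":0.5,"dx":-0.28,"dy":-0.07,"dz":0.0,"turn":2}]}}

```text
time_s: 17.18
eef_pos: [0.617, -0.1453, 0.0762]
eef_rot: [0.0, 0.991, 0.132, 0.002]
wrist_force: [6.2, 3.2, -1.9]
opening: 0.507
```

```bash
python3 ft.py
```

```text
17.27 [ 0.6169 -0.1454  0.0761] Ft 6.02 Frad -0.45 Fz -1.01 leverang -73.77 rad 0.0802 tool yaw-90 -74.8
```

Request:
{"op": "drive_tool", "data": {"commands": [{"gripper":0.5,"dx":-0.14,"dy":-0.03,"dz":0.01,"turn":1},{"gripper":0.5,"dx":-0.28,"dy":-0.06,"dz":0.02,"turn":2},{"gripper":0.5,"dx":-0.42,"dy":-0.1,"dz":0.03,"turn":3}]}}

```text
time_s: 17.65
eef_pos: [0.6131, -0.1456, 0.0761]
eef_rot: [0.001, 0.994, 0.106, 0.002]
wrist_force: [6.4, 1.5, 0.0]
opening: 0.497
```

```bash
python3 ft.py
```

```text
17.75 [ 0.613  -0.1457  0.0761] Ft 7.46 Frad -0.52 Fz -1.35 leverang -76.5 rad 0.0801 tool yaw-90 -77.81
```

Biting begins (Ft 7.5 N). Smaller steps.

Request:
{"op": "drive_tool", "data": {"commands": [{"gripper":0.5,"dx":-0.14,"dy":-0.03,"dz":0.01,"turn":1},{"gripper":0.5,"dx":-0.28,"dy":-0.06,"dz":0.01,"turn":2},{"gripper":0.5,"dx":-0.28,"dy":-0.06,"dz":0.01,"turn":2}]}}

```text
time_s: 18.12
eef_pos: [0.6104, -0.1457, 0.0761]
eef_rot: [0.001, 0.996, 0.089, 0.003]
wrist_force: [6.9, 2.2, -1.0]
opening: 0.5
```

```bash
python3 ft.py
```

```text
18.23 [ 0.6105 -0.1457  0.0761] Ft 7.68 Frad -0.42 Fz -1.42 leverang -78.3 rad 0.0801 tool yaw-90 -79.79
```

Request:
{"op": "drive_tool", "data": {"commands": [{"gripper":0.5,"dx":-0.14,"dy":-0.03,"dz":0.01,"turn":1},{"gripper":0.5,"dx":-0.28,"dy":-0.06,"dz":0.01,"turn":2},{"gripper":0.5,"dx":-0.42,"dy":-0.1,"dz":0.01,"turn":3},{"gripper":0.5,"dx":-0.42,"dy":-0.1,"dz":0.01,"turn":3}]}}

```text
time_s: 18.73
eef_pos: [0.6066, -0.1457, 0.0761]
eef_rot: [0.001, 0.998, 0.063, 0.003]
wrist_force: [9.5, 1.7, -2.0]
opening: 0.502
```

```bash
python3 ft.py
```

```text
18.82 [ 0.6066 -0.1457  0.0761] Ft 9.15 Frad -0.41 Fz -1.15 leverang -81.03 rad 0.08 tool yaw-90 -82.79
```

Request:
{"op": "drive_tool", "data": {"commands": [{"gripper":0.5,"dx":-0.14,"dy":-0.03,"dz":0.01,"turn":1},{"gripper":0.5,"dx":-0.28,"dy":-0.06,"dz":0.01,"turn":2},{"gripper":0.5,"dx":-0.28,"dy":-0.06,"dz":0.01,"turn":2}]}}

```text
time_s: 19.2
eef_pos: [0.604, -0.1455, 0.0761]
eef_rot: [0.001, 0.999, 0.045, 0.004]
wrist_force: [10.4, 1.6, -2.2]
opening: 0.499
```

```bash
python3 ft.py;python3 ft.py
```

```text
19.3 [ 0.604  -0.1455  0.0761] Ft 10.49 Frad -0.48 Fz -2.84 leverang -82.83 rad 0.0799 tool yaw-90 -84.79
19.4 [ 0.604  -0.1455  0.0761] Ft 10.29 Frad -0.26 Fz -2.63 leverang -82.83 rad 0.0799 tool yaw-90 -84.79
```

About 10.4 N. A last small step to centre it on 11 N.

Request:
{"op": "drive_tool", "data": {"commands": [{"gripper":0.5,"dx":-0.1,"dy":-0.02,"dz":0,"turn":0.7},{"gripper":0.5,"dx":-0.18,"dy":-0.03,"dz":0,"turn":1.2},{"gripper":0.5,"dx":-0.18,"dy":-0.03,"dz":0,"turn":1.2}]}}

```text
time_s: 19.77
eef_pos: [0.6024, -0.1454, 0.0761]
eef_rot: [0.001, 0.999, 0.035, 0.004]
wrist_force: [10.7, 1.0, -2.6]
opening: 0.503
```

```bash
python3 ft.py;python3 ft.py
```

```text
19.88 [ 0.6024 -0.1454  0.0761] Ft 11.41 Frad -0.68 Fz -2.59 leverang -83.98 rad 0.0799 tool yaw-90 -85.99
19.98 [ 0.6024 -0.1454  0.0761] Ft 10.91 Frad -0.43 Fz -3.39 leverang -83.97 rad 0.0799 tool yaw-90 -85.99
```

About 11.1 N, firm. Backing the pad off and lifting clear.

Request:
{"op": "drive_tool", "data": {"commands": [{"gripper":0.5,"dx":0.4,"dy":0,"dz":0,"turn":0},{"gripper":0.5,"dx":1.2,"dy":0,"dz":0,"turn":0},{"gripper":0.5,"dx":1.2,"dy":0,"dz":0,"turn":0},{"gripper":0.5,"dx":1.2,"dy":0,"dz":-4,"turn":0},{"gripper":0.5,"dx":1.2,"dy":0,"dz":-9,"turn":0},{"gripper":0.5,"dx":1.2,"dy":0,"dz":-15,"turn":0},{"gripper":0.5,"dx":1.2,"dy":0,"dz":-15,"turn":0},{"gripper":0.5,"dx":1.2,"dy":5,"dz":-17,"turn":0},{"gripper":0.5,"dx":1.2,"dy":10,"dz":-17,"turn":0},{"gripper":0.5,"dx":1.2,"dy":10,"dz":-17,"turn":0},{"gripper":0.5,"dx":1.2,"dy":10,"dz":-17,"turn":0}]}}

```text
time_s: 21.35
eef_pos: [0.6174, -0.2435, 0.2432]
eef_rot: [-0.001, 0.999, 0.035, -0.001]
wrist_force: [-0.2, 0.1, -0.5]
opening: 0.498
```

```bash
python3 look.py n wrist top side; python3 - <<'E'
from h import *
a=pickle.load(open("n_side.pkl","rb"))["image"][140:260,270:390];b=pickle.load(open("n_top.pkl","rb"))["image"][140:240,265:365]
cv2.imwrite("pics/n2.png",np.hstack([cv2.resize(k,(400,400),interpolation=2) for k in(a,b)])[:,:,::-1])
E
```

```text
21.5 [ 0.618  -0.2426  0.2442] [-0.35  0.06  0.19] [-0.02  0.01 -0.02] 0.5001335514088591 toolx [ 0.997  0.072 -0.001] tooly [ 0.072 -0.997 -0.001]
```

View pics/n2.png

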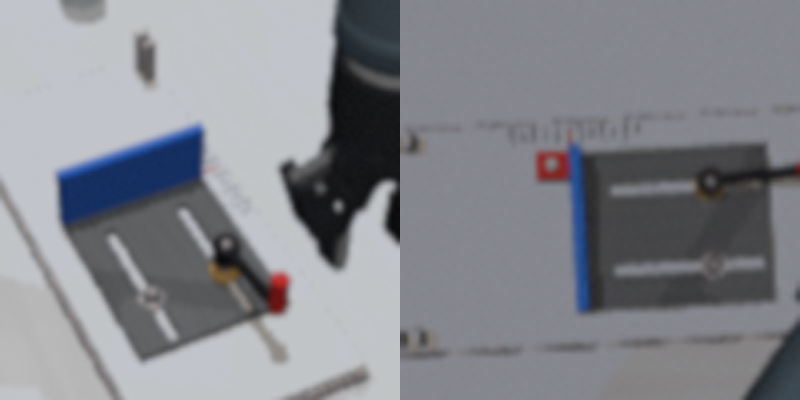

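View pics/n_wrist.png

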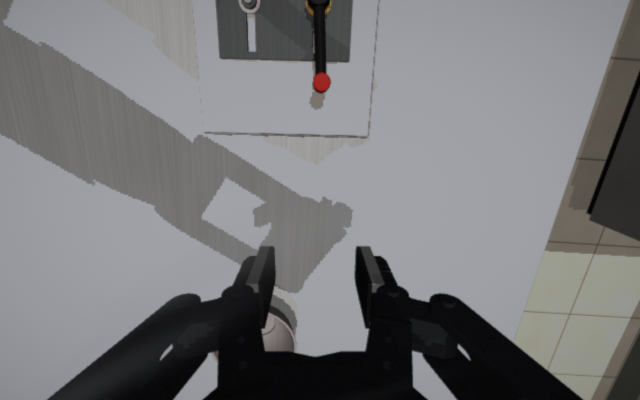

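Side and top views show the plate against the red stop and the lever swung clockwise. A closer wrist look at the plate-to-stop contact before handing in.

Request:
{"op": "drive_tool", "data": {"commands": [{"gripper":0.5,"dx":0,"dy":-5,"dz":0,"turn":0},{"gripper":0.5,"dx":0,"dy":-10,"dz":0,"turn":0},{"gripper":0.5,"dx":0,"dy":-15,"dz":0,"turn":0},{"gripper":0.5,"dx":0,"dy":-19,"dz":0,"turn":0},{"gripper":0.5,"dx":0,"dy":-19,"dz":0,"turn":0},{"gripper":0.5,"dx":0,"dy":-19,"dz":0,"turn":0},{"gripper":0.5,"dx":0,"dy":-19,"dz":0,"turn":0}]}}

```text
time_s: 22.38
eef_pos: [0.6048, -0.0553, 0.2448]
eef_rot: [0.0, 0.999, 0.035, 0.0]
wrist_force: [-0.6, 0.2, 0.8]
opening: 0.499
```

```bash
python3 look.py p wrist; python3 - <<'E'
from h import *
c=pickle.load(open("p_wrist.pkl","rb"));im=c["image"]
print(blobs(red(im)),blobs(blue(im)),"cam",-c["R"].T@c["t"])
print(proj(c,[.622,.053,.046]))
cv2.imwrite("pics/p2.png",cv2.resize(im[0:340,180:500],None,fx=1.7,fy=1.7,interpolation=2)[:,:,::-1])
E
```

```text
22.425 [ 0.6047 -0.0554  0.2447] [-0.22 -0.28  0.41] [ 0.02  0.01 -0.04] 0.5005300934603353 toolx [ 0.998  0.069 -0.   ] tooly [ 0.069 -0.998  0.   ]
[([331, 44, 24, 27, 500], [342.0, 57.1]), ([313, 253, 13, 24, 249], [319.2, 265.4])] [([205, 68, 154, 19, 2207], [282.4, 77.2])] cam [0.59894788 0.02367632 0.37979416]
[339.00527567  76.32973585]
```

View pics/p2.png

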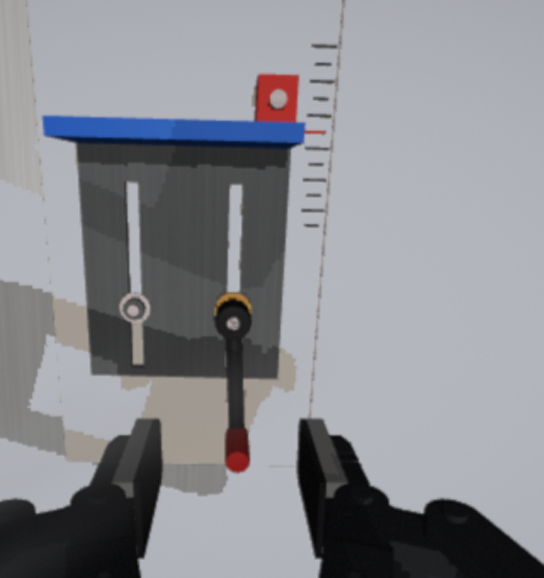

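```bash
python3 - <<'E'
from h import *
def face(c,px):  # coordinate of plate +y top edge along board y
    y=np.radians(2.4);ey=np.array([-np.sin(y),np.cos(y),0]);return [round(float(plane(c,p,.087)@ey),4) for p in px]
k=pickle.load(open("k_wrist.pkl","rb"));p=pickle.load(open("p_wrist.pkl","rb"))
mk=blue(k["image"]);mp=blue(p["image"])
# k: rightmost blue per row ; p: topmost blue per column
pk=[(np.nonzero(mk[v])[0].max()+.5,v) for v in range(170,280,20)]
pp=[(u,np.nonzero(mp[:,u])[0].min()-.5) for u in range(215,355,20)]
print(face(k,pk),np.mean(face(k,pk)));print(face(p,pp),np.mean(face(p,pp)))
kn=plane(p,(180+237/1.7,461/1.7),.1);print("knob",kn,"ang",np.degrees(np.arctan2(kn[1]+.065,kn[0]-.607)))
t0,t1=[pickle.load(open(f,"rb")) for f in("a.pkl","n_top.pkl")];t0=t0["top"]
cv2.imwrite("pics/q.png",np.vstack([t["image"][130:280,150:500] for t in(t0,t1)])[:,:,::-1])
E
```

```text
[0.0273, 0.0273, 0.0274, 0.0274, 0.0274, 0.0274] 0.027366666666666668
[0.0268, 0.0273, 0.027, 0.0275, 0.0272, 0.0277, 0.0274] 0.027271428571428575
knob [ 0.61580285 -0.14593464  0.1       ] ang -83.79262949950407
```

View pics/q.png

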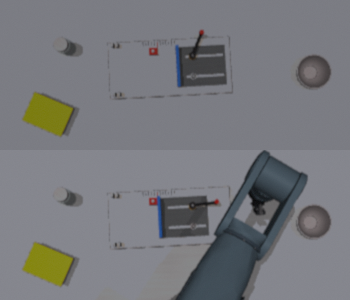

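The fence face hasn't moved through clamping (27.4 vs 27.3 mm), the lever is at -83.8°, and the tub, bowl and shaker are where they were. Handing in.

```bash
python3 -c "
from bench import ctrl;print(ctrl.hand_in())"
```

```text
the job is handed in; nothing more can be done
None
```

The fence is set against the red stop, the clamp lever is firmly tight, and I handed the job in at about 22.5 s.

- **Fence:** I pinched the plate and slid it about 63 mm. At the stop the wrist read about 8 N, less about 3 N of sliding friction, so roughly 5 N on the stop. Then I let go.
- **Clamp:** I pushed the lever about 62° clockwise with one open finger pad. It began to bite after roughly 51–54°, and I stopped at about 11.1 N at the grip, inside the 10–12 N range. Then I backed off and lifted clear.
- **Last checks:** The fence face was at 27.4 mm before clamping and 27.3 mm after, so it did not shift. The lever stood at -83.8° by camera, against -84.0° from the arm. The tub, bowl and shaker looked unmoved, and the robot was touching nothing.
- **Disagreements:** The travel to the stop came out about 2 mm longer than the camera estimate of 61 mm, so I relied on the contact force there. Single force readings were noisy by about ±0.7 N.

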